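Zero the counter under a push-latch flap

ROBOT

A 6-joint arm with a two-finger parallel gripper is mounted at the origin on a cart in front of the work surface, level with it; the furniture and walls round the work are solid. World frame = base frame: x ahead of the robot, y to its left, z up, the work surface at z = 0. Lengths are in m, angles in rad, forces in N, time in s.
With the tool pointing down it reaches from about 0.35 to 0.975 m from the base axis. Payload 4.9 kg.
Tool frame: the origin (TCP) lies at the very end of the fingers, on their centre line; the grasp point (between the pads) lies 19 mm behind it; z points along the fingers, y is the direction in which the jaws open and shut (so a half turn about z gives the same grasp; the last joint's range is limited). The gripper opens to 85 mm and grips with 20 to 120 N. Pads are 22 mm wide; open, the fingers measure 114 mm over their backs; the gripper's body (76 mm by 85 mm) begins 54 mm behind the grasp point. The pads swing forward as they close: fully open they stand 13 mm farther back than shut.
Start: joints at [1.179, 0.053, 1.613, -0, 1.476, -0.119], TCP at [0.168, 0.602, 0.206] pointing down, gripper open.
Joint ranges: [-3.01, 3.01], [-1.01, 2.22], [0.06, 2.58], [-1.02, 4.17], [0.09, 2.62], [-3.14, 3.14]. Speed limits (rad/s): [2.57, 2.57, 3.14, 3.14, 3.14, 3.14].

INTERFACE

Orientations are given as a rotation vector (axis times angle).
In Python, from station import ctrl gives the robot as it stands.
- The arm moves only by the tool apply_moves, never from a script. Its argument "deltas" is a list of rows, each a list of 5 numbers: the shift along the tool's x, y, z in m, then the turn about the tool's z in rad, then the gripper's target within -1 to 1 (fully open at 1, half-way at 0, shut at -1). A call has exactly 8 rows; each row shifts and turns the pose as measured when the row begins, along the tool's axes as they then stand; what a row does not reach is not made up. A row lasts 1/8 s, in which the tool goes at most 62.5 mm and 10.7 degrees, less where a joint would pass 70% of its speed; a pose out of reach is approached as far as the arm can. A call with a gripper value outside its range is refused whole. The fingers move at their own pace and stop on an object; "grip_force" is the grip in N (left out, the last holds). Time passes only in rows, so rows that do not move let the fingers close, or fill a call up. It gives the time, the measured TCP pose, the force and the opening at its end, in the units of the state.
- ctrl.get_obs(): the state, without advancing time (a new reading comes with each control period).
- ctrl.get_image(name): name is "scene" or "top" or "wrist"; returns a dict with "img" (384x512x3 uint8, red, green, blue), "range_z" (384x512 float32, m along the optical axis (not along the pixel's ray), 0 where there is no reading), "mtx" (3x3 intrinsics, pixels), "eye" and "attitude" of the camera in the world; the wrist camera has in their place "mount" (4x4, takes a point from camera to tool coordinates, whose origin is the TCP and whose axes are the flange's). Camera axes: x right, y down, z forward; pixel columns grow to the right and rows downward; lengths in m; the calibration is good to about 2 mm. A picture is of the moment at which its call begins: read the wrist's pose just before it.
- ctrl.finish_job(): hands the job in, once; it reports no verdict.
Trained networks look in a picture, given as the dict that the camera call returned (one of the last four; its "shot" number tells which), for a name from the list of things; names that differ only in an ending like _2 or _b are one class to them, and where a whole thing is asked for, a point or a joint stands for the part that bears it (a point fixed in the world has none). Each returns a list of dicts, best first, with "confidence" (0 to 1); they miss things now and then, are a little off and sometimes report something else, mostly with a low value. They report only what shows in the picture. A call takes as long as a camera call.
- ctrl.search_frame(picture, target): "extent" ([left, top, width, height] in pixels, round what is visible of it).
- ctrl.spot_point(picture, target): "uv" ([column, row] in pixels: a listed point, or the origin of a listed thing).
The state is a dict: "t": time; "q": joint angles; "dq": joint speeds; "effort": joint torques, N m; "tool_pos": TCP position; "tool_rot": TCP orientation; "contact_force": force on the tool from outside, world axes, zero at the start; "wrist_torque": the same for the moment, N m; "opening": finger opening in m.
Only numpy, scipy, OpenCV 4.12 (cv2) and the standard library are available. Lean on these libraries where they do the work, as an engineer would, in place of code of your own. Each camera call takes 0.05 s, during which the arm holds its last target.

TASK

Zero the counter on the grey control box: press the blue flap near its white spot and let go so that it springs open, press the green key under it fully down and release it, then push the flap down again until it latches and stays shut. All of this is done by pressing with the fingertips. Leave the white key alone, and do not move the loose orange and steel blocks or the roll of black tape.

Things in the scene. Friction and masses are not known exactly. Their poses are not given: they have to be found in the camera images.
- control_box: grey bench control box, fixed to the bench, 140 x 110 mm; origin at the centre of its underside, +x from the front (key side) to the rear, +y to its left, +z up. Front deck 28 mm high (x from -68 to +20 mm) with a low rim to 33 mm along both sides (y = +-50 mm); the rear part (x from +20 to +70 mm) is 58 mm high and hides the latch.
- flap_hinge_line (a point): middle of the hinge line of the blue flap, fixed at x = 12, z = 45 mm of the box frame; the axis runs along the box's y. Flap: plate 60 (hinge to edge) x 86 x 4 mm, its free edge 62 mm from the hinge line, its outer face 4 mm above the hinge line when shut
- flap (a joint): blue flap's hinge: about 0.02 = latched, nearly level; + = open (front edge up), spring-held at 1.2 rad; stop at -0.114. Push-push latch: press it to its stop (2 to 3 N at the spot move it, 6 N is ample; at least to -0.1) and let go: it springs open in a second. To relatch, swing it down and press it to the stop again and let go: it returns to 0.02 and stays. Too shallow a press changes nothing.
- flap_spot (a point): white press spot, 18 mm wide, on the middle of the flap's outer face, 50 mm from the hinge line (12 mm from the free edge); moves with the flap; 49 mm above the bench when latched; its x and z axes are the flap's (z out of the outer face)
- green_key_top (a point): middle of the top of the green key (16 x 18 mm) under the flap, 37.5 mm above the bench; it and the white key lie 48 mm in front of the hinge line, 21 mm to the left and right of the box's middle, and which is left or right varies
- green_key (a joint): travel of the green key, 0 = up, 0.0045 m = fully down; springs back, about 1 N at first and 3.6 N fully down
- white_key_top (a point): middle of the top of the white key, of the same size and height as the green one, 42 mm beside it
- white_key (a joint): travel of the white key, 0 = up, 0.0045 m = fully down
- orange_block: loose orange block 30 x 40 x 22 mm, a bystander, origin at the middle of its underside
- steel_block: loose steel block 20 x 45 x 20 mm, a bystander, origin at the middle of its underside
- black_tape: roll of black tape 53 mm across, 19 mm high, a bystander, origin at the middle of its underside

How it is judged:
On the way, in this order (a step that is already met when the one before it is completed fails the run):
1. the flap has sprung open (beyond 1 rad) (value of joint flap above 1 rad), for 0.2 s.
2. the green key is pressed down (beyond 3.3 mm) with the flap open (value of joint green_key above 0.0033 m and value of joint flap above 0.6 rad), for 0.1 s.
3. the flap is shut (below 0.03 rad) (value of joint flap below 0.03 rad), for 0.1 s.
At the end, for the whole second after the job is handed in: the flap stays latched shut by itself (hinge between -0.03 and 0.06 rad) and both keys are up (within 1 mm) (value of joint flap between -0.03 and 0.06 rad and value of joint each of green_key, white_key below 0.001 m); the robot touches nothing.
It fails at once if the white key is pressed (beyond 2.5 mm) (value of joint white_key above 0.0025 m).
It fails at once if a loose block or the tape is moved or lifted by more than 20 mm (distance of any of orange_block, steel_block, black_tape from where it was at the start of the episode above 0.02 m).
It also fails if it takes over 48 s, if anything falls off the work surface, if the arm or the gripper's body presses on something with over 40 N, if the wrist force passes 120 N, or if a joint passes its speed limit or range.

## Working session

There is one attempt and no reset: what is moved stays moved. The work goes in short steps, Python scripts to look and compute and a tool call to move; the robot and the scene stay as the last step left them, time stands still between calls to the robot, and variables do not carry over. Pictures are saved under pics/ and viewed, and the job is handed in when it is done.

Besides the shell and the picture viewer there is one more tool, called by a JSON object that holds its "fn" and its "kwargs", one argument or row to a line. apply_moves: Moves the arm, as the interface text tells. Its arguments: {"type":"object","properties":{"deltas":{"type":"array"},"grip_force":{"type":"number"}},"required":["deltas"]}

```bash
mkdir -p pics; ls
cat > h.py <<'E'
from station import ctrl
import numpy as np, cv2
from scipy.spatial.transform import Rotation as R
def save(p,n): cv2.imwrite('pics/'+n+'.png',cv2.cvtColor(p['img'],cv2.COLOR_RGB2BGR))
def att(p):
    a=np.array(p['attitude'],float)
    return a if a.shape==(3,3) else R.from_rotvec(a).as_matrix()
def px(p,u,v,z=None):
    m=p['mtx']; d=np.array([(u-m[0][2])/m[0][0],(v-m[1][2])/m[1][1],1.])
    if z is None:
        r=p['range_z'][int(v)-1:int(v)+2,int(u)-1:int(u)+2]; return np.array(p['eye'])+att(p)@(d*np.median(r))
    e=np.array(p['eye']); w=att(p)@d; return e+w*(z-e[2])/w[2]
E
python3 - <<'E'
from h import *
np.set_printoptions(precision=4,suppress=True)
o=ctrl.get_obs(); print(o)
for n in ['top','scene']:
    p=ctrl.get_image(n); save(p,n+'0'); print(n,p['eye'],p['attitude'],p['mtx'])
    for t in ['flap_spot','flap_hinge_line','control_box','orange_block','steel_block','black_tape']:
        r=ctrl.spot_point(p,t)
        for k in r[:2]: print(t,k, px(p,*k['uv']))
    print(ctrl.search_frame(p,'control_box'))
E
```

```text
pics
{'t': 0.0, 'q': array([ 1.179 ,  0.0534,  1.6143, -0.    ,  1.476 , -0.119 ]), 'dq': array([ 0.0011,  0.0002,  0.0007, -0.0007, -0.0025,  0.0014]), 'effort': array([  0.0003, -39.3687, -37.0173,  -0.0001,   0.0072,   0.    ]), 'tool_pos': array([0.1682, 0.6013, 0.2052]), 'tool_rot': array([-0.4272, -3.1119,  0.0031]), 'contact_force': array([-0.516 , -0.8707, -0.0935]), 'wrist_torque': array([ 0.0488,  0.0153, -0.0063]), 'opening': 0.08566444263940803}
top [ 0.415  -0.0779  0.9462] [-2.1535  2.1805 -0.1477] [[459.2097   0.     258.3533]
 [  0.     459.2097 191.8903]
 [  0.       0.       1.    ]]
flap_spot {'uv': [279.8, 189.1], 'confidence': 0.66} [ 0.528  -0.1354  0.0504]
flap_hinge_line {'uv': [273.1, 168.5], 'confidence': 0.88} [ 0.5699 -0.1231  0.0463]
control_box {'uv': [273.7, 177.5], 'confidence': 0.72} [ 0.5513 -0.1238  0.0496]
control_box {'uv': [278.2, 111.3], 'confidence': 0.49} [ 0.7006 -0.1383  0.0006]
orange_block {'uv': [341.8, 265.7], 'confidence': 0.63} [ 0.3762 -0.2582  0.0208]
steel_block {'uv': [174.0, 170.5], 'confidence': 0.77} [0.5726 0.0778 0.0196]
[{'extent': [240.1, 133.1, 72.0, 79.8], 'confidence': 0.56}]
scene [-0.0584 -0.4913  0.6613] [-2.0467  1.0714 -0.5133] [[382.9006   0.     248.4583]
 [  0.     382.9006 192.9452]
 [  0.       0.       1.    ]]
flap_spot {'uv': [264.7, 210.2], 'confidence': 0.67} [ 0.5286 -0.1371  0.0474]
flap_hinge_line {'uv': [270.6, 203.2], 'confidence': 0.66} [ 0.559  -0.1348  0.047 ]
control_box {'uv': [273.1, 218.3], 'confidence': 0.89} [ 0.516  -0.1686  0.0474]
orange_block {'uv': [273.2, 293.7], 'confidence': 0.87} [ 0.3551 -0.27    0.0186]
steel_block {'uv': [211.1, 184.8], 'confidence': 0.43} [0.5627 0.0575 0.0155]
black_tape {'uv': [301.4, 189.6], 'confidence': 0.46} [ 0.7085 -0.1445 -0.0044]
[{'extent': [242.0, 181.5, 59.6, 57.7], 'confidence': 0.71}]
```

Run:
```python
import cv2
a=cv2.imread('pics/top0.png'); cv2.imwrite('pics/top0c.png',cv2.resize(a[90:290,140:390],None,fx=3,fy=3,interpolation=2))
a=cv2.imread('pics/scene0.png'); cv2.imwrite('pics/scene0c.png',cv2.resize(a[130:330,160:410],None,fx=3,fy=3,interpolation=2))
```

```text
(no output)
```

View pics/top0c.png

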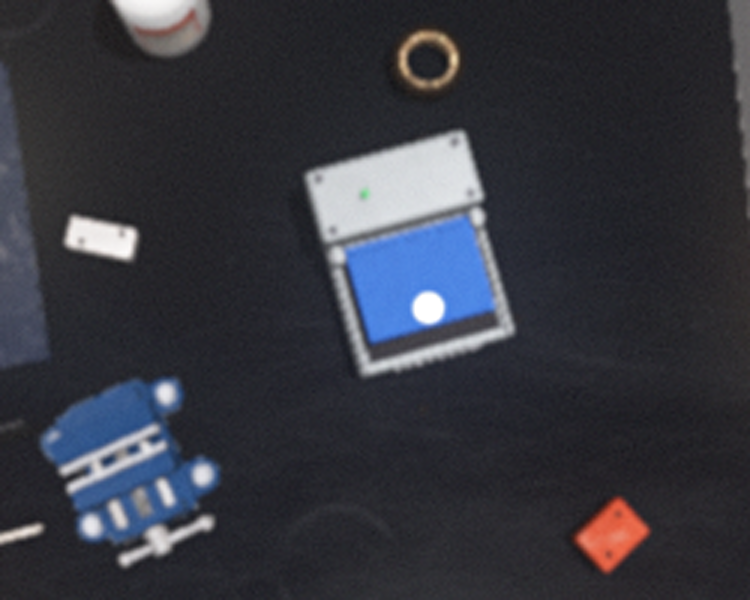

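View pics/scene0c.png

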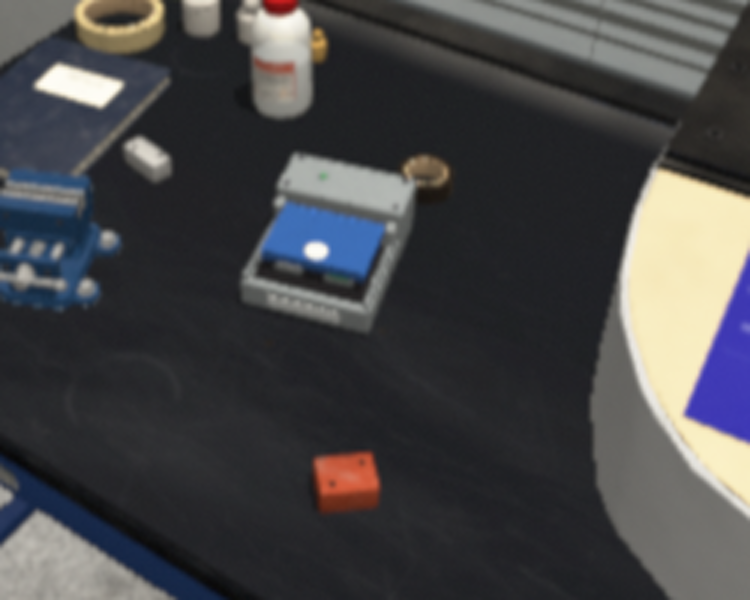

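View pics/top0.png

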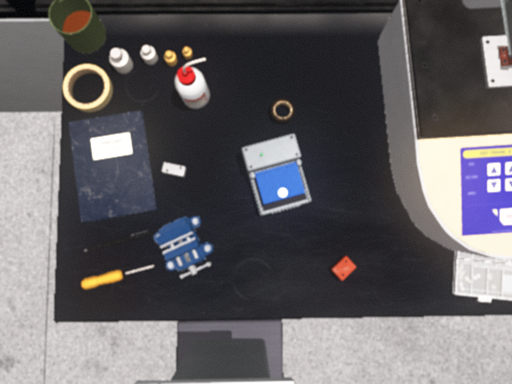

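The top view (crop x3) shows the box with the rear part pointing away from the robot and yawed a bit; the white spot is at crop (428,308). In the scene view the green key shows under the flap edge at crop (340,278), which is the right side (-y), and the white key at (288,266) on the left. Next I fit the box pose.

Run:
```python
from h import *
np.set_printoptions(precision=4,suppress=True)
for n in ['top','scene']:
    p=ctrl.get_image(n); im=p['img'].astype(int)
    hsv=cv2.cvtColor(p['img'],cv2.COLOR_RGB2HSV)
    W=None
    v,u=np.mgrid[0:384,0:512]; m=p['mtx']; z=p['range_z']
    P=np.stack([(u-m[0][2])/m[0][0]*z,(v-m[1][2])/m[1][1]*z,z],-1)@att(p).T+np.array(p['eye'])
    near=(np.hypot(P[...,0]-.55,P[...,1]+.13)<.12)&(z>0)
    blue=near&(hsv[...,0]>100)&(hsv[...,0]<130)&(hsv[...,1]>150)&(hsv[...,2]>90)
    white=near&(hsv[...,1]<40)&(hsv[...,2]>225)&(abs(P[...,2]-.049)<.006)
    white&=np.hypot(P[...,0]-.528,P[...,1]+.136)<.02
    print(n,'blue z',np.median(P[blue][:,2]))
    def pl(mask,zz):
        uv=np.argwhere(mask)[:,::-1]; return np.array([px(p,a,b,zz) for a,b in uv])
    B=pl(blue|white,.049)[:,:2].astype(np.float32); r=cv2.minAreaRect(B); print('flap rect',r)
    S=pl(white,.049); print('spot',len(S),S.mean(0))
    rear=near&(abs(P[...,2]-.058)<.004)&~blue&(hsv[...,2]>100)&(P[...,0]>.56)
    Q=pl(rear,.058)[:,:2].astype(np.float32); print('rear rect',cv2.minAreaRect(Q))
```

```text
top blue z 0.049519282709653833
flap rect ((0.5395134687423706, -0.13427963852882385), (0.0632273480296135, 0.08516526222229004), 15.069839477539062)
spot 79 [ 0.5219 -0.1402  0.049 ]
rear rect ((0.6016640663146973, -0.11897076666355133), (0.04994390904903412, 0.10935205966234207), 14.975896835327148)
scene blue z 0.04711335306902675
flap rect ((0.5324552655220032, -0.1429726481437683), (0.06463495641946793, 0.08468107134103775), 15.076667785644531)
spot 28 [ 0.5193 -0.1437  0.049 ]
rear rect ((0.5956000089645386, -0.1240956038236618), (0.04984236881136894, 0.106521375477314), 15.136969566345215)
```

```bash
cat >> h.py <<'E'
np.set_printoptions(precision=4,suppress=True)
def plan(target,yaw,n):
    """uniform rows to target pos & tool-x heading yaw (tool down)"""
    o=ctrl.get_obs(); r=R.from_rotvec(o['tool_rot']); M=r.as_matrix(); p=np.array(o['tool_pos'])
    y0=np.arctan2(M[1,0],M[0,0]); d=(yaw-y0+np.pi)%(2*np.pi)-np.pi
    print('yaw',np.degrees(y0),'turn about tool z',-d,'tilt',np.degrees(np.arccos(-M[2,2])))
    for i in range(n):
        yy=y0+d*i/n; st=(np.array(target)-p)/n
        ax=np.array([np.cos(yy),np.sin(yy),0]); ay=np.array([np.sin(yy),-np.cos(yy),0])
        print([round(float(x),4) for x in (st@ax,st@ay,-st[2],-d/n)])
YAW=np.radians(195)
E
python3 - <<'E'
from h import *
p=ctrl.get_image('wrist'); print(p['mount'],p['mtx']); plan([.50,-.14,.20],YAW,16)
E
```

```text
[[-0.0003 -0.965  -0.2623  0.0657]
 [ 1.     -0.     -0.0011  0.0003]
 [ 0.001  -0.2623  0.965  -0.1666]
 [ 0.      0.      0.      1.    ]] [[303.1991   0.     267.704 ]
 [  0.     303.1991 188.598 ]
 [  0.       0.       1.    ]]
yaw 164.36987447492626 turn about tool z -0.5345965407116937 tilt 0.0009679293241641343
[-0.0325, -0.0391, 0.0004, -0.0334]
[-0.0311, -0.0401, 0.0004, -0.0334]
[-0.0298, -0.0411, 0.0004, -0.0334]
[-0.0284, -0.0421, 0.0004, -0.0334]
[-0.027, -0.043, 0.0004, -0.0334]
[-0.0255, -0.0439, 0.0004, -0.0334]
[-0.024, -0.0447, 0.0004, -0.0334]
[-0.0225, -0.0455, 0.0004, -0.0334]
[-0.021, -0.0463, 0.0004, -0.0334]
[-0.0194, -0.0469, 0.0004, -0.0334]
[-0.0178, -0.0475, 0.0004, -0.0334]
[-0.0162, -0.0481, 0.0004, -0.0334]
[-0.0146, -0.0486, 0.0004, -0.0334]
[-0.013, -0.0491, 0.0004, -0.0334]
[-0.0113, -0.0495, 0.0004, -0.0334]
[-0.0097, -0.0499, 0.0004, -0.0334]
```

{"fn": "apply_moves", "kwargs": {
  "deltas": [
    [-0.0325, -0.039, 0, -0.033, -1],
    [-0.031, -0.04, 0, -0.033, -1],
    [-0.03, -0.041, 0, -0.033, -1],
    [-0.028, -0.042, 0, -0.033, -1],
    [-0.027, -0.043, 0, -0.033, -1],
    [-0.0255, -0.044, 0, -0.033, -1],
    [-0.024, -0.045, 0, -0.033, -1],
    [-0.0225, -0.0455, 0, -0.033, -1]
  ],
  "grip_force": 40
}}

```text
t: 1.95
tool_pos: [0.3391, 0.2239, 0.2072]
tool_rot: [-0.012, 3.137, 0.003]
contact_force: [1.4, 0.9, 0.8]
opening: -0.0004
```

Run:
```python
from h import *
print(ctrl.get_obs()['t']);plan([.50,-.14,.18],YAW,8)
```

```text
1.95
yaw -179.55692528783902 turn about tool z -0.2540662752396141 tilt 0.2883913700597262
[-0.0198, -0.0456, 0.0034, -0.0318]
[-0.0183, -0.0462, 0.0034, -0.0318]
[-0.0168, -0.0468, 0.0034, -0.0318]
[-0.0153, -0.0473, 0.0034, -0.0318]
[-0.0138, -0.0478, 0.0034, -0.0318]
[-0.0123, -0.0482, 0.0034, -0.0318]
[-0.0108, -0.0486, 0.0034, -0.0318]
[-0.0092, -0.0489, 0.0034, -0.0318]
```

{"fn": "apply_moves", "kwargs": {
  "deltas": [
    [-0.02, -0.0456, 0.0034, -0.032, -1],
    [-0.0183, -0.046, 0.0034, -0.032, -1],
    [-0.0168, -0.047, 0.0034, -0.032, -1],
    [-0.0153, -0.047, 0.0034, -0.032, -1],
    [-0.0138, -0.048, 0.0034, -0.032, -1],
    [-0.0123, -0.048, 0.0034, -0.032, -1],
    [-0.0108, -0.0486, 0.0034, -0.032, -1],
    [-0.009, -0.049, 0.0034, -0.032, -1]
  ]
}}

```text
t: 2.95
tool_pos: [0.5065, -0.1526, 0.1831]
tool_rot: [-0.421, 3.097, 0.001]
contact_force: [1.2, 0.7, 0.2]
opening: 0.0002
```

```bash
cat >> h.py <<'E'
def wrist():
    o=ctrl.get_obs(); p=ctrl.get_image('wrist'); M=R.from_rotvec(o['tool_rot']).as_matrix(); T=np.array(p['mount'])
    p=dict(p); p['eye']=np.array(o['tool_pos'])+M@T[:3,3]; p['attitude']=M@T[:3,:3]; return o,p
E
cat > fit.py <<'E'
from h import *
import sys
o,p=wrist(); save(p,sys.argv[1]); print({k:o[k] for k in ('t','tool_pos','tool_rot','contact_force')})
hsv=cv2.cvtColor(p['img'],cv2.COLOR_RGB2HSV)
v,u=np.mgrid[0:384,0:512]; m=p['mtx']; z=p['range_z']
P=np.stack([(u-m[0][2])/m[0][0]*z,(v-m[1][2])/m[1][1]*z,z],-1)@att(p).T+p['eye']
near=(np.hypot(P[...,0]-.55,P[...,1]+.13)<.12)&(z>0)
blue=near&(hsv[...,0]>100)&(hsv[...,0]<130)&(hsv[...,1]>150)&(hsv[...,2]>60)
white=(hsv[...,1]<40)&(hsv[...,2]>200)&(np.hypot(P[...,0]-.523,P[...,1]+.14)<.025)
pl=lambda mask,zz: np.array([px(p,a,b,zz) for b,a in np.argwhere(mask)])
print('blue z',np.median(P[blue][:,2]) if blue.any() else 0)
if blue.any(): print('flap',cv2.minAreaRect(pl(blue,.049)[:,:2].astype(np.float32)))
if white.any(): S=pl(white,.049); print('spot',len(S),S.mean(0),np.ptp(S,0))
rear=near&(abs(P[...,2]-.058)<.004)&~blue&(hsv[...,2]>80)&(P[...,0]>.56)
if rear.any(): print('rear',cv2.minAreaRect(pl(rear,.058)[:,:2].astype(np.float32)))
for t in sys.argv[2:]: print(t,ctrl.spot_point(p,t)[:2])
E
python3 fit.py w1
```

```text
{'t': 2.95, 'tool_pos': array([ 0.5065, -0.1526,  0.1831]), 'tool_rot': array([-0.4215,  3.0975,  0.0007]), 'contact_force': array([1.2251, 0.75  , 0.209 ])}
blue z 0.04888394427821513
flap ((0.5398405194282532, -0.13711035251617432), (0.0651506707072258, 0.08157560974359512), 15.512928009033203)
spot 291 [ 0.522  -0.1426  0.049 ] [0.0192 0.0209 0.    ]
rear ((0.5912240147590637, -0.12282644212245941), (0.03632014989852905, 0.10824407637119293), 13.521186828613281)
```

View pics/w1.png

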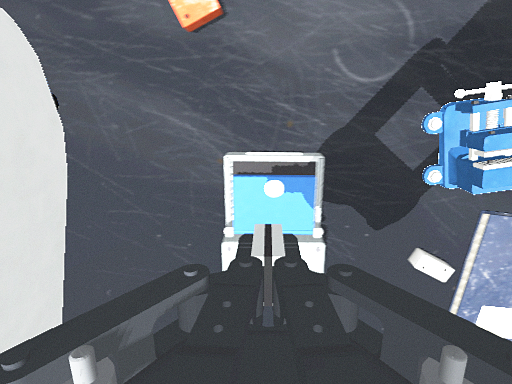

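The wrist view shows the shut flap with its white spot at pixel (274,188), with the fingertips at (268,228). The spot lies at about (0.522, -0.1415), and top and wrist views agree. I'm moving above it.

Run:
```python
from h import *
plan([.522,-.1415,.075],YAW,4);
```

```text
yaw -164.64785415007353 turn about tool z 0.006146104528450991 tilt 0.8984264718499921
[-0.0045, 0.0029, 0.0269, 0.0015]
[-0.0045, 0.0029, 0.0269, 0.0015]
[-0.0045, 0.0029, 0.0269, 0.0015]
[-0.0045, 0.0029, 0.0269, 0.0015]
```

{"fn": "apply_moves", "kwargs": {
  "deltas": [
    [-0.0045, 0.003, 0.027, 0.0015, -1],
    [-0.0045, 0.003, 0.027, 0.0015, -1],
    [-0.0045, 0.003, 0.027, 0.0015, -1],
    [-0.0045, 0.003, 0.022, 0.0015, -1],
    [0, 0, 0, 0, -1],
    [0, 0, 0, 0, -1],
    [0, 0, 0, 0, -1],
    [0, 0, 0, 0, -1]
  ]
}}

```text
t: 4.0
tool_pos: [0.5268, -0.1451, 0.0811]
tool_rot: [-0.4, 3.095, -0.011]
contact_force: [0.1, -0.1, 0.5]
opening: 0.0003
```

Run:
```python
from h import *
plan([.522,-.1415,.05],YAW,1);
```

```text
yaw -165.27091901704057 turn about tool z -0.004728428853624678 tilt 1.2601585806859017
[0.0038, 0.0047, 0.0311, -0.0047]
```

{"fn": "apply_moves", "kwargs": {
  "deltas": [
    [0.004, 0.0045, 0.01, -0.004, -1],
    [0, 0, 0.01, 0, -1],
    [0, 0, 0.007, 0, -1],
    [0, 0, 0.0, 0, -1],
    [0, 0, 0, 0, -1],
    [0, 0, 0, 0, -1],
    [0, 0, 0, 0, -1],
    [0, 0, 0, 0, -1]
  ]
}}

```text
t: 5.0
tool_pos: [0.5225, -0.1419, 0.053]
tool_rot: [-0.406, 3.093, -0.013]
contact_force: [0.3, -0.1, -0.3]
opening: 0.0003
```

Run:
```python
from h import *
plan([.522,-.1415,.044],YAW,1);
```

```text
yaw -165.03469604829363 turn about tool z -0.0006055602801549043 tilt 1.3369366443426118
[0.0004, 0.0006, 0.009, -0.0006]
```

{"fn": "apply_moves", "kwargs": {
  "deltas": [
    [0, 0, 0.003, 0, -1],
    [0, 0, 0.003, 0, -1],
    [0, 0, 0.003, 0, -1],
    [0, 0, 0.002, 0, -1],
    [0, 0, 0.002, 0, -1],
    [0, 0, 0.001, 0, -1],
    [0, 0, 0.001, 0, -1],
    [0, 0, 0.001, 0, -1]
  ]
}}

```text
t: 6.0
tool_pos: [0.5229, -0.1421, 0.0359]
tool_rot: [-0.406, 3.093, -0.013]
contact_force: [0.5, 0.3, 0.1]
opening: -0.0002
```

```bash
python3 fit.py w2
python3 - <<'E'
from h import *
p=ctrl.get_image('scene'); cv2.imwrite('pics/s2.png',cv2.resize(cv2.cvtColor(p['img'],cv2.COLOR_RGB2BGR)[130:330,160:410],None,fx=3,fy=3,interpolation=2))
E
```

```text
{'t': 6.0, 'tool_pos': array([ 0.5229, -0.1421,  0.0359]), 'tool_rot': array([-0.406 ,  3.0931, -0.0127]), 'contact_force': array([0.4929, 0.3348, 0.1061])}
blue z 0.043398520773027
flap ((0.5269591212272644, -0.13939955830574036), (0.04222885146737099, 0.08222594857215881), 15.164515495300293)
spot 1282 [ 0.525  -0.1415  0.049 ] [0.0828 0.0413 0.    ]
rear ((0.5746598243713379, -0.12804238498210907), (0.0010486905230209231, 0.005619082599878311), 23.088165283203125)
```

View pics/w2.png

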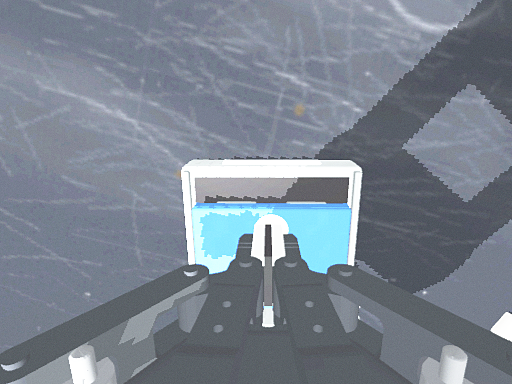

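View pics/s2.png

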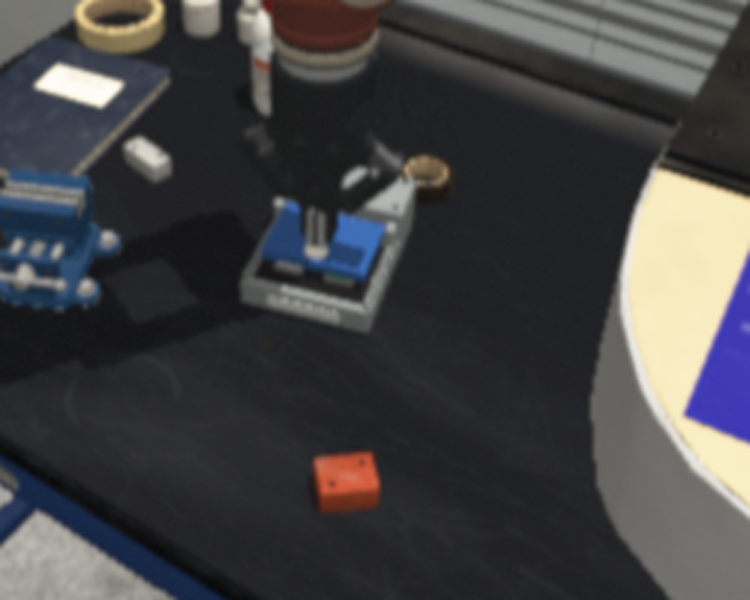

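```bash
cat > ang.py <<'E'
from h import *
ex=np.array([np.cos(np.radians(15)),np.sin(np.radians(15))]); ey=np.array([-ex[1],ex[0]])
SP=np.array([.522,-.1415]); O=SP+.038*ex  # box origin (spot x=-38)
def cloud(p):
    v,u=np.mgrid[0:384,0:512]; m=p['mtx']; z=p['range_z']
    P=np.stack([(u-m[0][2])/m[0][0]*z,(v-m[1][2])/m[1][1]*z,z],-1)@att(p).T+p['eye']
    Q=P[...,:2]-O
    return np.stack([Q@ex,Q@ey,P[...,2]],-1),z>0
def ang(p):
    B,ok=cloud(p); hsv=cv2.cvtColor(p['img'],cv2.COLOR_RGB2HSV)
    k=ok&(hsv[...,0]>98)&(hsv[...,0]<130)&(hsv[...,1]>130)&(hsv[...,2]>60)&(abs(B[...,0])<.07)&(abs(B[...,1])<.05)&(B[...,2]>.03)
    b=B[k]; print('n',len(b))
    for lo in np.arange(-.06,.02,.01):
        s=b[(b[:,0]>=lo)&(b[:,0]<lo+.01)]
        if len(s)>10: print('x %.3f z %.4f n %d'%(np.median(s[:,0]),np.median(s[:,2]),len(s)))
E
python3 - <<'E'
from ang import *
o,p=wrist(); print(o['tool_pos'],o['contact_force'],o['effort']); ang(p)
p=ctrl.get_image('scene'); ang(p)
B,ok=cloud(p)
E
```

```text
[ 0.5228 -0.142   0.0358] [ 0.5536  0.3621 -0.4322] [ -0.0066 -33.0547 -32.6598   0.012   -0.0848  -0.    ]
n 824
x -0.051 z 0.0448 n 746
x -0.045 z 0.0833 n 57
n 493
x -0.051 z 0.0443 n 88
x -0.045 z 0.0477 n 93
x -0.035 z 0.0476 n 81
x -0.025 z 0.0473 n 67
x -0.015 z 0.0472 n 63
x -0.004 z 0.0468 n 56
x 0.004 z 0.0464 n 42
```

Run:
```python
from ang import *
o,p=wrist(); B,ok=cloud(p)
print('wrist tip column'); 
for v in range(200,320,8): print(v,p['range_z'][v,250],p['range_z'][v,285],B[v,250],B[v,285], B[v,268])
p=ctrl.get_image('scene'); B,ok=cloud(p)
for v in range(195,222,2): print(v,B[v,262],B[v,265],B[v,268],p['img'][v,265])
```

```text
wrist tip column
200 0.18339211 0.18232864 [-0.0481 -0.0118  0.0272] [-0.0484  0.0093  0.028 ] [-0.0484 -0.0009  0.0281]
208 0.1630012 0.16249344 [-0.0505 -0.0103  0.0478] [-0.0506  0.0085  0.048 ] [-0.0504 -0.0007  0.0475]
216 0.16284335 0.16268064 [-0.0464 -0.0103  0.0491] [-0.0465  0.0085  0.0491] [-0.0464 -0.0007  0.0491]
224 0.16307132 0.1637374 [-0.0422 -0.0103  0.0501] [-0.0419  0.0085  0.0493] [-0.0481 -0.0005  0.064 ]
232 0.16423513 0.16509567 [-0.0376 -0.0104  0.0503] [-0.0372  0.0086  0.0493] [-0.0489 -0.0004  0.075 ]
240 0.13959594 0.13820358 [-0.0444 -0.0087  0.0739] [-0.045   0.0074  0.075 ] [-0.049  -0.0003  0.0833]
248 0.13097942 0.13112247 [-0.0449 -0.0081  0.0828] [-0.0448  0.0071  0.0825] [-0.0495 -0.0002  0.0916]
256 0.11348168 0.11375246 [-0.0502 -0.0069  0.0994] [-0.0501  0.0063  0.099 ] [-0.0491 -0.0001  0.0973]
264 0.10704078 0.10650868 [-0.0507 -0.0064  0.106 ] [-0.051   0.0059  0.1063] [-0.0458 -0.0001  0.0975]
272 0.10302125 0.10326849 [-0.0502 -0.0061  0.1103] [-0.0501  0.0058  0.11  ] [-0.0422 -0.0001  0.0974]
280 0.09722101 0.098535486 [-0.0509 -0.0057  
[... 1086 characters left out ...]
27] [-0.0463 -0.0096  0.0744] [69 69 66]
209 [-0.0497  0.0037  0.0671] [-0.05   -0.0037  0.0696] [-0.0452 -0.0095  0.0673] [68 68 66]
211 [-0.0354  0.0078  0.0474] [-0.0492 -0.0037  0.0627] [-0.045  -0.0098  0.061 ] [91 89 85]
213 [-0.0429  0.0053  0.0482] [-0.042  -0.0018  0.0496] [-0.0369 -0.0078  0.0471] [168 164 152]
215 [-0.0514  0.0026  0.0499] [-0.0478 -0.0037  0.0487] [-0.0434 -0.0098  0.0469] [153 154 156]
217 [-0.0511  0.0025  0.0433] [-0.0524 -0.0052  0.0469] [-0.0511 -0.0122  0.0479] [ 67  97 148]
219 [-0.0413  0.0052  0.0273] [-0.0521 -0.0054  0.0402] [-0.0542 -0.0132  0.0445] [32 53 85]
221 [-0.0469  0.0034  0.0262] [-0.0431 -0.003   0.0249] [-0.0447 -0.0109  0.0289] [24 27 34]
```

Run:
```python
from ang import *
o,p=wrist(); B,ok=cloud(p)
for v in range(212,236,1): print(v,B[v,262],B[v,265],B[v,268],B[v,272],p['img'][v,268],p['img'][v,272])
cv2.imwrite('pics/w2c.png',cv2.resize(cv2.cvtColor(p['img'],cv2.COLOR_RGB2BGR)[190:290,210:330],None,fx=6,fy=6,interpolation=0))
```

```text
212 [-0.0487 -0.0039  0.0493] [-0.0489 -0.0023  0.0498] [-0.0486 -0.0007  0.0491] [-0.0485  0.0015  0.0487] [156 251 255] [157 249 255]
213 [-0.0479 -0.0039  0.0487] [-0.0479 -0.0023  0.0486] [-0.048  -0.0007  0.049 ] [-0.0488  0.0015  0.0509] [115 227 255] [115 228 255]
214 [-0.0482 -0.0038  0.0508] [-0.0477 -0.0023  0.0496] [-0.0474 -0.0007  0.0489] [-0.0474  0.0015  0.0489] [247 253 255] [255 255 255]
215 [-0.0473 -0.0039  0.0501] [-0.047  -0.0023  0.0492] [-0.0472 -0.0007  0.0497] [-0.0471  0.0015  0.0496] [255 255 255] [255 255 255]
216 [-0.0463 -0.0039  0.049 ] [-0.0465 -0.0023  0.0495] [-0.0468 -0.0007  0.0502] [-0.0464  0.0015  0.0492] [255 255 255] [255 255 255]
217 [-0.0461 -0.0039  0.0499] [-0.0461 -0.0023  0.05  ] [-0.0459 -0.0007  0.0494] [-0.0459  0.0015  0.0494] [255 255 255] [255 255 255]
218 [-0.0458 -0.0039  0.0506] [-0.0456 -0.0023  0.0502] [-0.0457 -0.0007  0.0503] [-0.0457  0.0015  0.0504] [255 255 255] [255 255 255]
219 [-0.0451 -0.0039  0.0502] [-0.0453 -0.0023  0.0506] [-0.0451 -0.0007  0.0502] [-0.0449  0.0015  0.0496] [255 255 255] [255 255 255]
220 [-0.0444
[... 1430 characters left out ...]
4  0.0723] [82 82 87] [255 255 255]
231 [-0.0487 -0.0032  0.0737] [-0.0486 -0.0018  0.0734] [-0.0488 -0.0004  0.0739] [-0.0481  0.0014  0.0723] [87 84 88] [255 255 255]
232 [-0.0488 -0.0031  0.0749] [-0.0484 -0.0018  0.0742] [-0.0486 -0.0004  0.0744] [-0.049   0.0014  0.0754] [82 77 84] [255 255 255]
233 [-0.0486 -0.0031  0.0755] [-0.0485 -0.0018  0.0754] [-0.0486 -0.0004  0.0756] [-0.0485  0.0014  0.0753] [80 79 88] [255 255 255]
234 [-0.049  -0.003   0.0776] [-0.0485 -0.0017  0.0765] [-0.0486 -0.0004  0.0766] [-0.0489  0.0014  0.0772] [85 82 86] [255 255 255]
235 [-0.0484 -0.0031  0.0773] [-0.0483 -0.0017  0.0771] [-0.0484 -0.0004  0.0772] [-0.0485  0.0014  0.0775] [81 81 87] [255 255 255]
```

View pics/w2c.png

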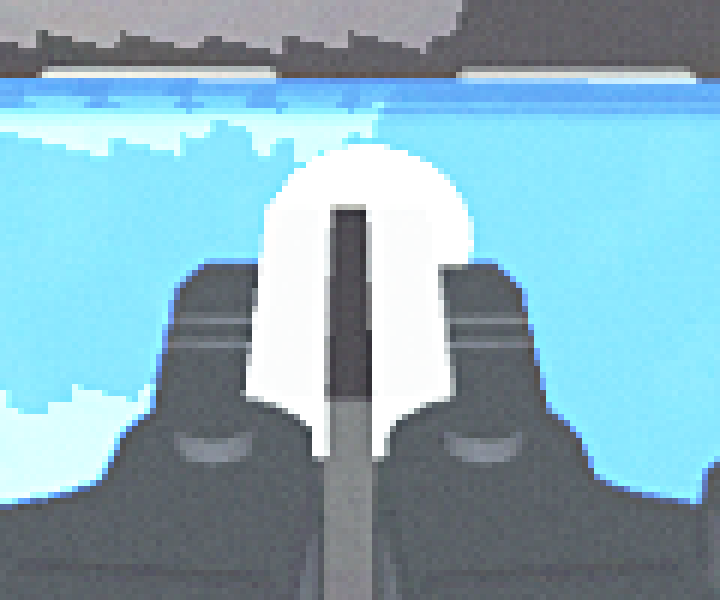

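The fingers look about 25 mm shorter than the reported TCP suggests. Both cameras put the tip near z≈0.06, the flap is still level, and there is no force. I'll descend further while watching the force.

{"fn": "apply_moves", "kwargs": {
  "deltas": [
    [0, 0, 0.002, 0, -1],
    [0, 0, 0.002, 0, -1],
    [0, 0, 0.002, 0, -1],
    [0, 0, 0.002, 0, -1],
    [0, 0, 0.001, 0, -1],
    [0, 0, 0.001, 0, -1],
    [0, 0, 0.0, 0, -1],
    [0, 0, 0.0, 0, -1]
  ]
}}

```text
t: 7.35
tool_pos: [0.5231, -0.1421, 0.0253]
tool_rot: [-0.406, 3.093, -0.013]
contact_force: [-0.1, 0.0, 0.2]
opening: -0.0003
```

Run:
```python
from ang import *
o,p=wrist(); B,ok=cloud(p); print(o['tool_pos'],o['contact_force'])
for v in range(212,230,2): print(v,B[v,265],p['img'][v,268])
cv2.imwrite('pics/w3c.png',cv2.resize(cv2.cvtColor(p['img'],cv2.COLOR_RGB2BGR)[140:390,150:390],None,fx=3,fy=3,interpolation=0)[:600])
p=ctrl.get_image('scene'); ang(p)
cv2.imwrite('pics/s3.png',cv2.resize(cv2.cvtColor(p['img'],cv2.COLOR_RGB2BGR)[170:250,210:320],None,fx=7,fy=7,interpolation=2))
```

```text
[ 0.5231 -0.1421  0.0253] [-0.1452  0.0439  0.2016]
212 [-0.0507 -0.0023  0.0442] [ 95 169 246]
214 [-0.0504 -0.0022  0.0463] [ 88 159 246]
216 [-0.05   -0.0022  0.0481] [211 255 255]
218 [-0.0493 -0.0022  0.0491] [152 247 255]
220 [-0.0483 -0.0022  0.0492] [115 226 255]
222 [-0.0469 -0.0022  0.0484] [255 255 255]
224 [-0.0479 -0.0021  0.0533] [191 193 185]
226 [-0.0484 -0.002   0.057 ] [82 80 88]
228 [-0.0484 -0.002   0.0593] [80 76 83]
n 467
x -0.051 z 0.0442 n 99
x -0.045 z 0.0474 n 86
x -0.035 z 0.0476 n 80
x -0.025 z 0.0478 n 57
x -0.015 z 0.0471 n 58
x -0.005 z 0.0469 n 55
x 0.003 z 0.0463 n 31
```

View pics/s3.png

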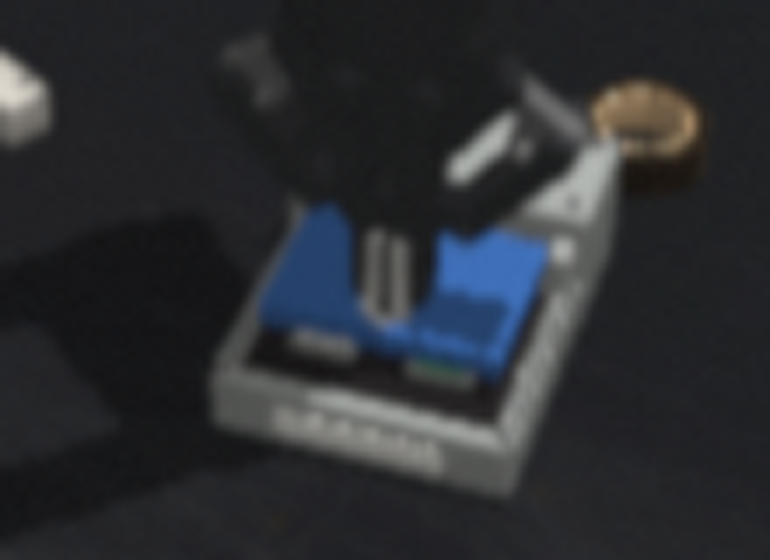

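View pics/w3c.png

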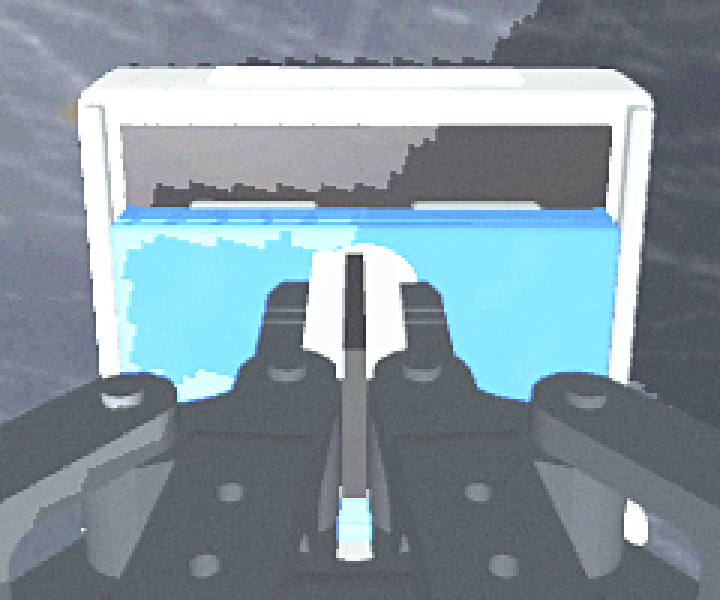

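{"fn": "apply_moves", "kwargs": {
  "deltas": [
    [0, 0, 0.002, 0, -1],
    [0, 0, 0.002, 0, -1],
    [0, 0, 0.002, 0, -1],
    [0, 0, 0.001, 0, -1],
    [0, 0, 0.001, 0, -1],
    [0, 0, 0.001, 0, -1],
    [0, 0, 0.0, 0, -1],
    [0, 0, 0.0, 0, -1]
  ]
}}

```text
t: 8.45
tool_pos: [0.523, -0.1423, 0.0193]
tool_rot: [-0.408, 3.096, -0.011]
contact_force: [-1.9, -0.5, 2.3]
opening: 0.0002
```

Run:
```python
from ang import *
p=ctrl.get_image('scene'); ang(p)
```

```text
n 488
x -0.051 z 0.0363 n 88
x -0.046 z 0.0402 n 104
x -0.035 z 0.0416 n 87
x -0.025 z 0.0425 n 71
x -0.015 z 0.0439 n 62
x -0.006 z 0.0448 n 52
x 0.004 z 0.0452 n 21
```

{"fn": "apply_moves", "kwargs": {
  "deltas": [
    [0, 0, 0.002, 0, -1],
    [0, 0, 0.002, 0, -1],
    [0, 0, 0.001, 0, -1],
    [0, 0, 0.001, 0, -1],
    [0, 0, 0.001, 0, -1],
    [0, 0, 0.0, 0, -1],
    [0, 0, 0.0, 0, -1],
    [0, 0, 0.0, 0, -1]
  ]
}}

```text
t: 9.5
tool_pos: [0.5229, -0.1422, 0.0192]
tool_rot: [-0.41, 3.102, -0.007]
contact_force: [-2.7, 0.3, 4.0]
opening: 0.0003
```

At the stop: z has not moved and the force is 4 N. Now I lift clear.

{"fn": "apply_moves", "kwargs": {
  "deltas": [
    [0, 0, -0.02, 0, -1],
    [0, 0, -0.025, 0, -1],
    [0, 0, -0.025, 0, -1],
    [0, 0, -0.025, 0, -1],
    [0, 0, -0.025, 0, -1],
    [0, 0, 0, 0, -1],
    [0, 0, 0, 0, -1],
    [0, 0, 0, 0, -1]
  ]
}}

```text
t: 10.5
tool_pos: [0.521, -0.1413, 0.1351]
tool_rot: [-0.409, 3.101, -0.005]
contact_force: [0.0, 0.6, 0.2]
opening: 0.0
```

Run:
```python
from ang import *
o,p=wrist(); B,ok=cloud(p); save(p,'w4'); print(o['tool_pos'],o['contact_force'])
p=ctrl.get_image('scene'); 
B,ok=cloud(p); hsv=cv2.cvtColor(p['img'],cv2.COLOR_RGB2HSV)
k=ok&(hsv[...,0]>98)&(hsv[...,0]<130)&(hsv[...,1]>130)&(hsv[...,2]>40)&(abs(B[...,0])<.07)&(abs(B[...,1])<.05)&(B[...,2]>.03)
b=B[k]
for lo in np.arange(-.04,.03,.005):
    s=b[(b[:,0]>=lo)&(b[:,0]<lo+.005)]
    if len(s)>3: print('%.4f %.4f %d'%(*np.median(s[:,[0,2]],0),len(s)))
cv2.imwrite('pics/s4.png',cv2.resize(cv2.cvtColor(p['img'],cv2.COLOR_RGB2BGR)[150:250,190:320],None,fx=6,fy=6,interpolation=2))
```

```text
[ 0.521  -0.1413  0.1351] [0.0137 0.5885 0.1939]
-0.0164 0.0986 54
-0.0136 0.0988 47
-0.0081 0.0876 18
-0.0023 0.0638 5
0.0045 0.0482 4
0.0070 0.0441 22
```

View pics/s4.png

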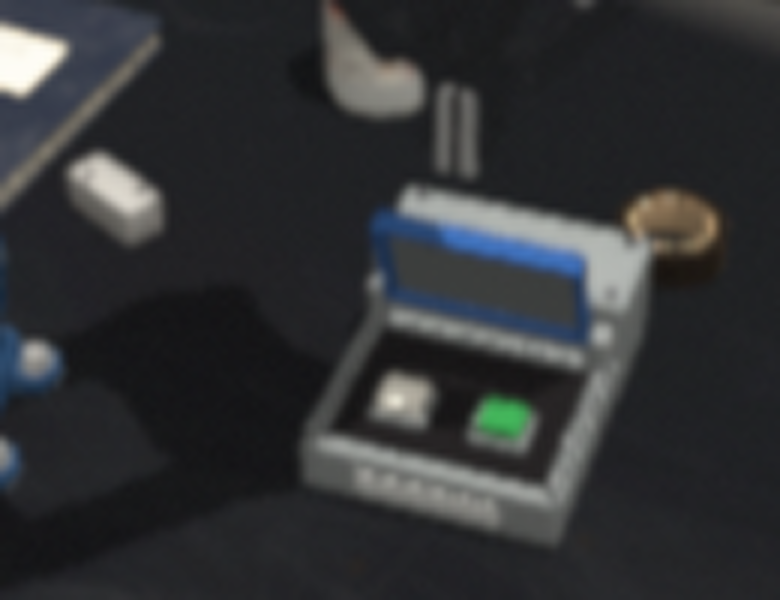

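View pics/w4.png

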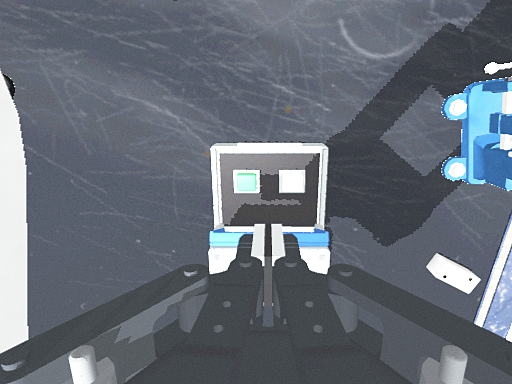

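Run:
```python
from ang import *
o,p=wrist(); v,u=np.mgrid[0:384,0:512]; m=p['mtx']; z=p['range_z']
C=np.stack([(u-m[0][2])/m[0][0]*z,(v-m[1][2])/m[1][1]*z,z],-1); T=np.array(p['mount'])
t=C@T[:3,:3].T+T[:3,3]   # tool coords
g=(z>0)&(t[...,2]<.02)
for yl in np.arange(-.08,.08,.01):
    s=t[g&(t[...,1]>=yl)&(t[...,1]<yl+.01)]
    if len(s): 
        a=s[:,2]; print('y %.2f zmax(lowest) %.3f  xmax %.3f ; '%(yl,a.max(),s[:,0].max()), [ (round(float(zz),3), round(float(s[(a>=zz)&(a<zz+.01)][:,0].max()),3)) for zz in np.arange(-.12,.01,.01) if ((a>=zz)&(a<zz+.01)).sum()>3])
print(ctrl.spot_point(p,'green_key_top'),ctrl.spot_point(p,'white_key_top'))
hsv=cv2.cvtColor(p['img'],cv2.COLOR_RGB2HSV)
k=(hsv[...,0]>45)&(hsv[...,0]<95)&(hsv[...,1]>70)&(hsv[...,2]>80); n,l,st,c=cv2.connectedComponentsWithStats(k.astype(np.uint8)); i=1+np.argmax(st[1:,4]); print(st[i],c[i]); G=px(p,*c[i],.0375); print('green',G, (G[:2]-O)@ex,(G[:2]-O)@ey)
W=px(p,292,181,.0375); print('white',W,(W[:2]-O)@ex,(W[:2]-O)@ey)
p=ctrl.get_image('top'); hsv=cv2.cvtColor(p['img'],cv2.COLOR_RGB2HSV)
r=ctrl.spot_point(p,'green_key_top'); print(r); 
for q in r[:1]: print(px(p,*q['uv'],.0375))
```

```text
y -0.07 zmax(lowest) -0.107  xmax 0.012 ;  [(-0.12, 0.012), (-0.11, 0.012)]
y -0.06 zmax(lowest) -0.095  xmax 0.014 ;  [(-0.12, 0.014), (-0.11, 0.013), (-0.1, 0.012)]
y -0.05 zmax(lowest) -0.081  xmax 0.013 ;  [(-0.12, 0.013), (-0.11, 0.013), (-0.1, 0.013), (-0.09, 0.012)]
y -0.04 zmax(lowest) -0.069  xmax 0.013 ;  [(-0.12, 0.012), (-0.11, 0.012), (-0.1, 0.013), (-0.09, 0.012), (-0.08, 0.012)]
y -0.03 zmax(lowest) -0.067  xmax 0.014 ;  [(-0.12, 0.012), (-0.11, 0.011), (-0.09, 0.013), (-0.08, 0.014), (-0.07, 0.012)]
y -0.02 zmax(lowest) -0.030  xmax 0.021 ;  [(-0.12, 0.02), (-0.11, 0.018), (-0.1, 0.017), (-0.09, 0.017), (-0.08, 0.012), (-0.07, 0.013), (-0.06, 0.007), (-0.05, 0.007), (-0.04, 0.007)]
y -0.01 zmax(lowest) -0.028  xmax 0.021 ;  [(-0.12, 0.02), (-0.11, 0.018), (-0.1, 0.017), (-0.09, 0.016), (-0.08, 0.014), (-0.07, 0.014), (-0.06, 0.011), (-0.05, 0.011), (-0.04, 0.011), (-0.03, 0.011)]
y -0.00 zmax(lowest) -0.028  xmax 0.021 ;  [(-0.12, 0.02), (-0.11, 0.018), (-0.1, 0.018), (-0.09, 0.016), (-0.08, 0.014), (-0.07, 0.014), (-0.06, 0.011), (-0.05, 0.011), (-0.04, 0.011), (-0.0
[... 302 characters left out ...]
(-0.08, 0.014), (-0.07, 0.012)]
y 0.03 zmax(lowest) -0.070  xmax 0.013 ;  [(-0.12, 0.013), (-0.11, 0.013), (-0.1, 0.012), (-0.09, 0.012), (-0.08, 0.012)]
y 0.04 zmax(lowest) -0.084  xmax 0.013 ;  [(-0.12, 0.013), (-0.11, 0.013), (-0.1, 0.012), (-0.09, 0.012)]
y 0.05 zmax(lowest) -0.095  xmax 0.014 ;  [(-0.12, 0.014), (-0.11, 0.013), (-0.1, 0.012)]
[{'uv': [245.5, 179.1], 'confidence': 0.68}] [{'uv': [293.1, 181.7], 'confidence': 0.92}]
[210 232  34   8 165] [225.0242 235.5273]
green [ 0.583  -0.1671  0.0375] 0.01430817824327636 -0.04047571640432584
white [ 0.5154 -0.1209  0.0375] -0.038989869956643754 0.021641198834404587
[{'uv': [341.1, 265.9], 'confidence': 0.66}]
[ 0.3765 -0.2536  0.0375]
```

Run:
```python
from ang import *
o,p=wrist()
for uv in [(246,181.5),(245.5,179.1)]:
    G=px(p,*uv,.0375); print('green',G,(G[:2]-O)@ex,(G[:2]-O)@ey)
for bx in [-.036,-.039]: print(O+bx*ex-.021*ey)
t=O-.0385*ex-.0205*ey; print(t); plan([t[0],t[1],.075],YAW,4)
```

```text
green [ 0.5279 -0.161   0.0375] -0.03734178041158117 -0.020356799177003632
green [ 0.5259 -0.162   0.0375] -0.0395732690186712 -0.020762854435185756
[ 0.5294 -0.1613]
[ 0.5265 -0.162 ]
[ 0.5268 -0.1614]
yaw -164.98023041453501 turn about tool z 0.00034504435811832934 tilt 0.8954900906187168
[0.0, -0.0051, 0.0154, 0.0001]
[0.0, -0.0051, 0.0154, 0.0001]
[0.0, -0.0051, 0.0154, 0.0001]
[0.0, -0.0051, 0.0154, 0.0001]
```

{"fn": "apply_moves", "kwargs": {
  "deltas": [
    [0, -0.01, 0.01, 0, -1],
    [0, -0.01, 0.02, 0, -1],
    [0, -0.0, 0.025, 0, -1],
    [0, 0, 0.02, 0, -1],
    [0, 0, 0.015, 0, -1],
    [0, 0, 0, 0, -1],
    [0, 0, 0, 0, -1],
    [0, 0, 0, 0, -1]
  ]
}}

```text
t: 11.9
tool_pos: [0.5297, -0.165, 0.043]
tool_rot: [-0.407, 3.098, -0.01]
contact_force: [0.3, 0.8, 0.3]
opening: 0.0001
```

Run:
```python
from ang import *
o,p=wrist();save(p,'w5'); t=O-.0385*ex-.0205*ey; plan([t[0],t[1],.01],YAW,1); print(o['tool_pos'],o['contact_force'])
p=ctrl.get_image('scene')
cv2.imwrite('pics/s5.png',cv2.resize(cv2.cvtColor(p['img'],cv2.COLOR_RGB2BGR)[150:250,190:320],None,fx=6,fy=6,interpolation=2))
```

```text
yaw -165.0352678279102 turn about tool z -0.0006155397170601873 tilt 1.0685032461209147
[0.002, 0.0043, 0.0333, -0.0006]
[ 0.5297 -0.165   0.043 ] [0.2847 0.7666 0.3007]
```

View pics/s5.png

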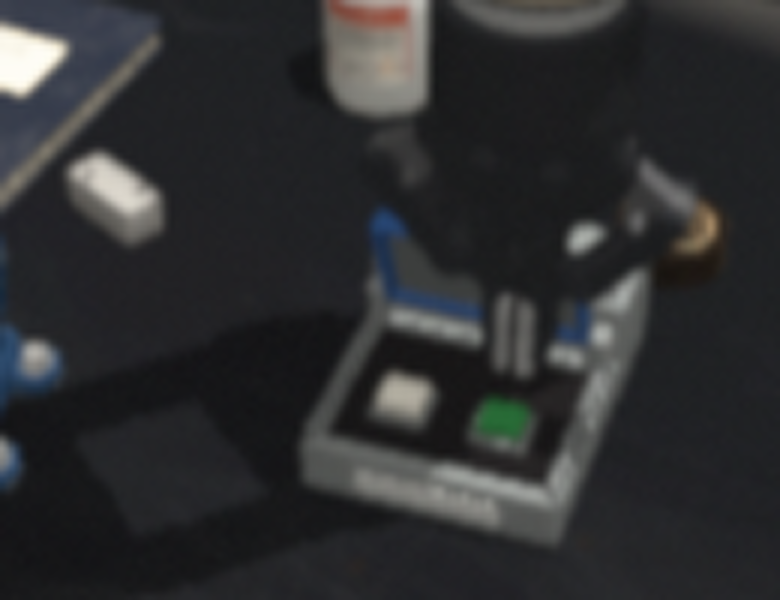

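View pics/w5.png

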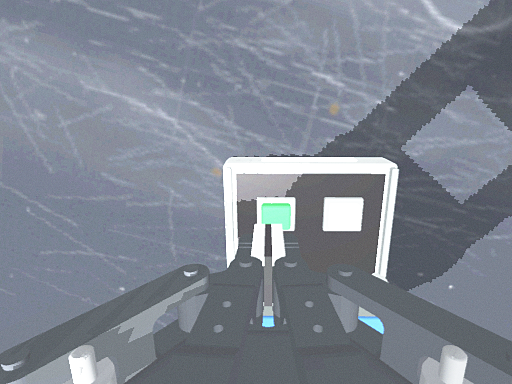

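The wrist view shows green at (276,214) and white at (343,214), with the tip slightly behind and right of green. I correct the offset and descend.

{"fn": "apply_moves", "kwargs": {
  "deltas": [
    [0.002, 0.0043, 0.01, 0, -1],
    [0, 0, 0.01, 0, -1],
    [0, 0, 0.005, 0, -1],
    [0, 0, 0, 0, -1],
    [0, 0, 0, 0, -1],
    [0, 0, 0, 0, -1],
    [0, 0, 0, 0, -1],
    [0, 0, 0, 0, -1]
  ]
}}

```text
t: 13.0
tool_pos: [0.5276, -0.1614, 0.0173]
tool_rot: [-0.407, 3.096, -0.012]
contact_force: [-0.5, 0.4, 0.0]
opening: -0.0003
```

Run:
```python
from ang import *
o,p=wrist();save(p,'w6'); t=O-.0385*ex-.0205*ey; plan([t[0],t[1],.005],YAW,1); print(o['tool_pos'],o['contact_force'])
hsv=cv2.cvtColor(p['img'],cv2.COLOR_RGB2HSV)
r=ctrl.spot_point(p,'green_key_top'); print(r)
for q in r[:1]: G=px(p,*q['uv'],.0375); print(G,(G[:2]-O)@ex,(G[:2]-O)@ey)
```

```text
yaw -165.0221141529179 turn about tool z -0.00038596477970642695 tilt 1.1505679355209342
[0.0007, 0.0002, 0.0123, -0.0004]
[ 0.5276 -0.1614  0.0173] [-0.479   0.3803  0.0261]
[]
```

View pics/w6.png

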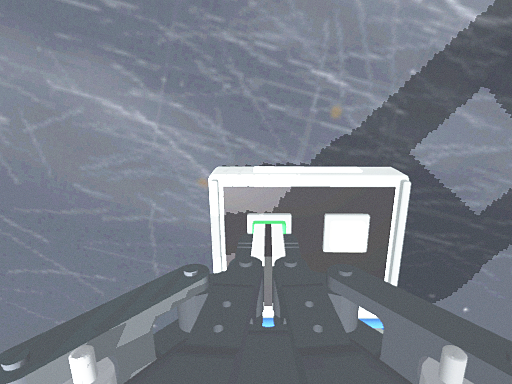

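{"fn": "apply_moves", "kwargs": {
  "deltas": [
    [0.0005, 0, 0.003, 0, -1],
    [0, 0, 0.003, 0, -1],
    [0, 0, 0.002, 0, -1],
    [0, 0, 0.002, 0, -1],
    [0, 0, 0.001, 0, -1],
    [0, 0, 0.001, 0, -1],
    [0, 0, 0.001, 0, -1],
    [0, 0, 0, 0, -1]
  ]
}}

```text
t: 14.1
tool_pos: [0.5272, -0.1616, 0.0084]
tool_rot: [-0.409, 3.1, -0.009]
contact_force: [-1.5, 0.6, 4.0]
opening: -0.0003
```

{"fn": "apply_moves", "kwargs": {
  "deltas": [
    [0, 0, 0.002, 0, -1],
    [0, 0, 0.002, 0, -1],
    [0, 0, 0.002, 0, -1],
    [0, 0, 0.002, 0, -1],
    [0, 0, 0.002, 0, -1],
    [0, 0, 0.001, 0, -1],
    [0, 0, 0, 0, -1],
    [0, 0, 0, 0, -1]
  ]
}}

```text
t: 15.1
tool_pos: [0.5271, -0.1616, 0.0083]
tool_rot: [-0.412, 3.108, -0.003]
contact_force: [-1.6, 0.1, 3.8]
opening: -0.0002
```

Run:
```python
from ang import *
o,p=wrist();save(p,'w7')
B,ok=cloud(p)
p=ctrl.get_image('scene')
cv2.imwrite('pics/s7.png',cv2.resize(cv2.cvtColor(p['img'],cv2.COLOR_RGB2BGR)[150:250,190:320],None,fx=6,fy=6,interpolation=2))
```

```text
(no output)
```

View pics/s7.png

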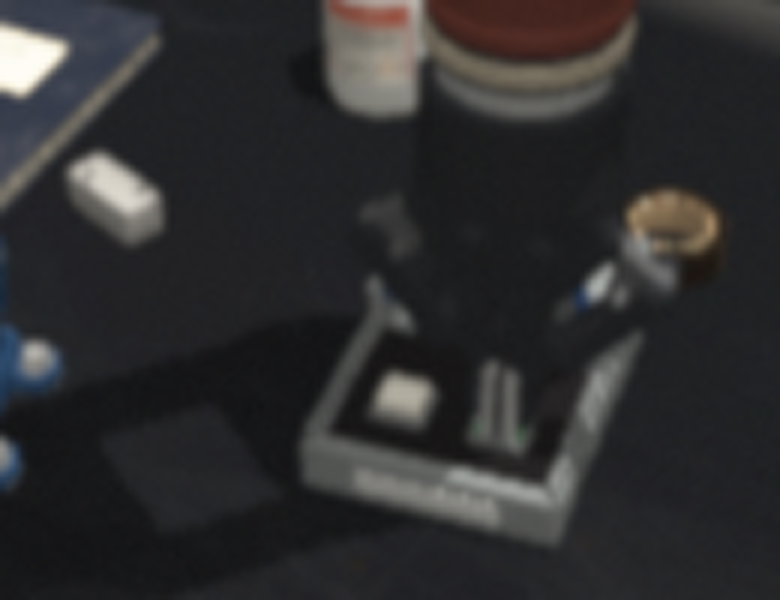

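View pics/w7.png

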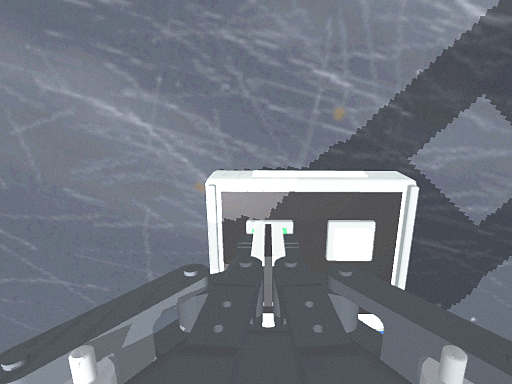

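{"fn": "apply_moves", "kwargs": {
  "deltas": [
    [0, 0, 0.004, 0, -1],
    [0, 0, 0.004, 0, -1],
    [0, 0, 0.005, 0, -1],
    [0, 0, 0.005, 0, -1],
    [0, 0, 0.005, 0, -1],
    [0, 0, 0.005, 0, -1],
    [0, 0, 0.005, 0, -1],
    [0, 0, 0.005, 0, -1]
  ]
}}

```text
t: 16.2
tool_pos: [0.5268, -0.1616, 0.0073]
tool_rot: [0.417, -3.093, -0.015]
contact_force: [-17.6, 7.7, 34.6]
opening: 0.0
```

Run:
```python
from ang import *
o,p=wrist();save(p,'w8'); B,ok=cloud(p); print(o['contact_force'])
hsv=cv2.cvtColor(p['img'],cv2.COLOR_RGB2HSV)
for (x,y,n) in [(-.038,.021,'white'),(-.038,-.021,'green')]:
    k=ok&(abs(B[...,0]-x)<.012)&(abs(B[...,1]-y)<.010)&(B[...,2]<.042)
    print(n,k.sum(),np.percentile(B[k][:,2],[5,50,95]))
k=ok&(hsv[...,0]>50)&(hsv[...,0]<90)&(hsv[...,1]>90)&(abs(B[...,0]+.04)<.02)&(abs(B[...,1]+.021)<.015); print('greenpx',k.sum(),np.median(B[k],0) if k.any() else '')
```

```text
[-17.5775   7.6553  34.6102]
white 1814 [0.0276 0.0357 0.0373]
green 610 [0.0271 0.0309 0.0412]
greenpx 14 [-0.0433 -0.0129  0.0318]
```

Hard stop confirmed: 34 N with the green key top at about 31–32 mm. I release by lifting straight up, then go over behind the flap.

{"fn": "apply_moves", "kwargs": {
  "deltas": [
    [0, 0, -0.025, 0, -1],
    [0, 0, -0.03, 0, -1],
    [0, 0, -0.03, 0, -1],
    [0, 0, -0.03, 0, -1],
    [0, 0, 0, 0, -1],
    [0, 0, 0, 0, -1],
    [0, 0, 0, 0, -1],
    [0, 0, 0, 0, -1]
  ]
}}

```text
t: 17.25
tool_pos: [0.5282, -0.1619, 0.1194]
tool_rot: [0.416, -3.092, -0.018]
contact_force: [-0.4, 0.0, -0.3]
opening: -0.0001
```

Run:
```python
from ang import *
o,p=wrist();save(p,'w9'); t=O+.011*ex; plan([t[0],t[1],.125],YAW,4); print(o['tool_pos'],o['contact_force'])
p=ctrl.get_image('scene')
cv2.imwrite('pics/s9.png',cv2.resize(cv2.cvtColor(p['img'],cv2.COLOR_RGB2BGR)[150:250,190:320],None,fx=6,fy=6,interpolation=2))
```

```text
yaw -164.6679620674981 turn about tool z 0.005795155163673016 tilt 1.4168849117220939
[-0.0121, 0.0052, -0.0014, 0.0014]
[-0.0121, 0.0053, -0.0014, 0.0014]
[-0.0121, 0.0053, -0.0014, 0.0014]
[-0.0121, 0.0053, -0.0014, 0.0014]
[ 0.5282 -0.1619  0.1194] [-0.3505  0.0178 -0.2658]
```

View pics/s9.png

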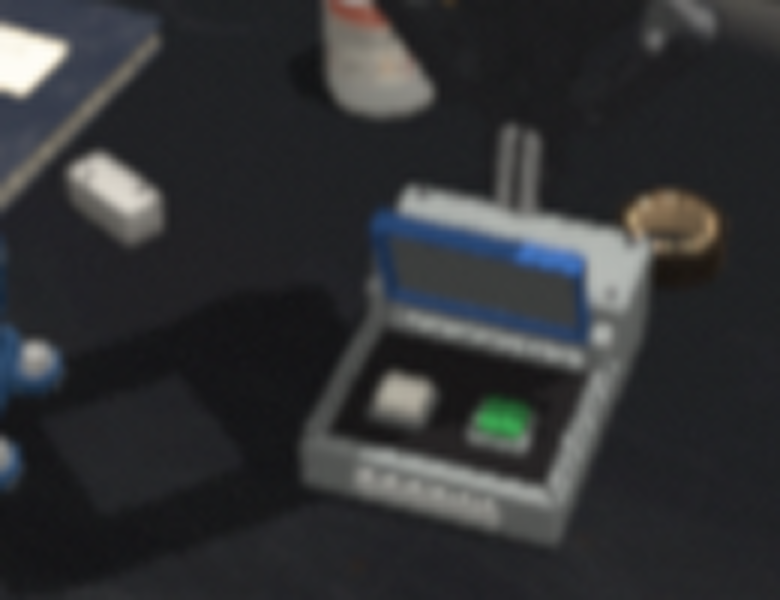

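{"fn": "apply_moves", "kwargs": {
  "deltas": [
    [-0.012, 0.0053, 0, 0.0015, -1],
    [-0.012, 0.0053, 0, 0.0015, -1],
    [-0.012, 0.0053, 0, 0.0015, -1],
    [-0.012, 0.005, 0, 0.001, -1],
    [0, 0, 0, 0, -1],
    [0, 0, 0.015, 0, -1],
    [0, 0, 0.01, 0, -1],
    [0, 0, 0, 0, -1]
  ]
}}

```text
t: 18.35
tool_pos: [0.5711, -0.1259, 0.091]
tool_rot: [0.408, -3.092, -0.019]
contact_force: [-0.2, -1.3, -0.2]
opening: 0.0001
```

Run:
```python
from ang import *
o,p=wrist();save(p,'w10'); t=O+.011*ex; plan([t[0],t[1],.073],YAW,1); print(o['tool_pos'],o['contact_force'])
d=np.array(o['tool_pos'])[:2]-O; print('box',d@ex,d@ey)
```

```text
yaw -164.96682345557366 turn about tool z 0.0005790399346743413 tilt 1.451355809583867
[0.0027, -0.0022, 0.0185, 0.0006]
[ 0.5711 -0.1259  0.091 ] [-0.1552 -1.2615 -0.1633]
box 0.013509422857340062 0.002369871220612407
```

View pics/w10.png

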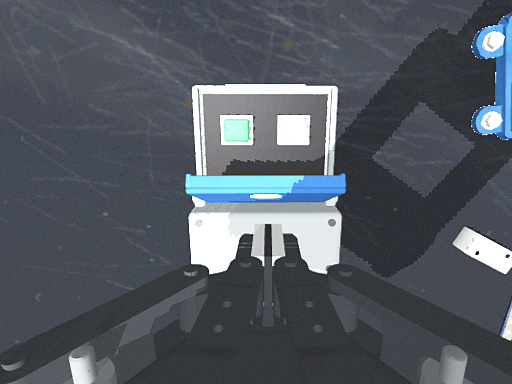

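{"fn": "apply_moves", "kwargs": {
  "deltas": [
    [0, -0.002, 0.009, 0, -1],
    [0, 0, 0.009, 0, -1],
    [0, 0, 0, 0, -1],
    [0, 0, 0, 0, -1],
    [0.01, 0, 0.002, 0, -1],
    [0.01, 0, 0.004, 0, -1],
    [0, 0, 0, 0, -1],
    [0, 0, 0, 0, -1]
  ]
}}

```text
t: 19.4
tool_pos: [0.5517, -0.134, 0.0677]
tool_rot: [0.407, -3.096, -0.016]
contact_force: [0.6, 1.2, -0.2]
opening: -0.0002
```

```bash
cat > st.py <<'E'
from ang import *
import sys
o,p=wrist();save(p,'w'+sys.argv[1]); print(o['t'],o['tool_pos'],o['contact_force'])
d=np.array(o['tool_pos'])[:2]-O; print('box',d@ex,d@ey)
p=ctrl.get_image('scene')
cv2.imwrite('pics/s'+sys.argv[1]+'.png',cv2.resize(cv2.cvtColor(p['img'],cv2.COLOR_RGB2BGR)[150:250,190:320],None,fx=6,fy=6,interpolation=2))
ang(p)
E
python3 st.py 11
```

```text
19.4 [ 0.5517 -0.134   0.0677] [ 0.6319  1.1671 -0.2207]
box -0.007327257980265109 -0.0004632643839446055
n 143
x -0.026 z 0.0924 n 106
x -0.013 z 0.0749 n 23
```

View pics/s11.png

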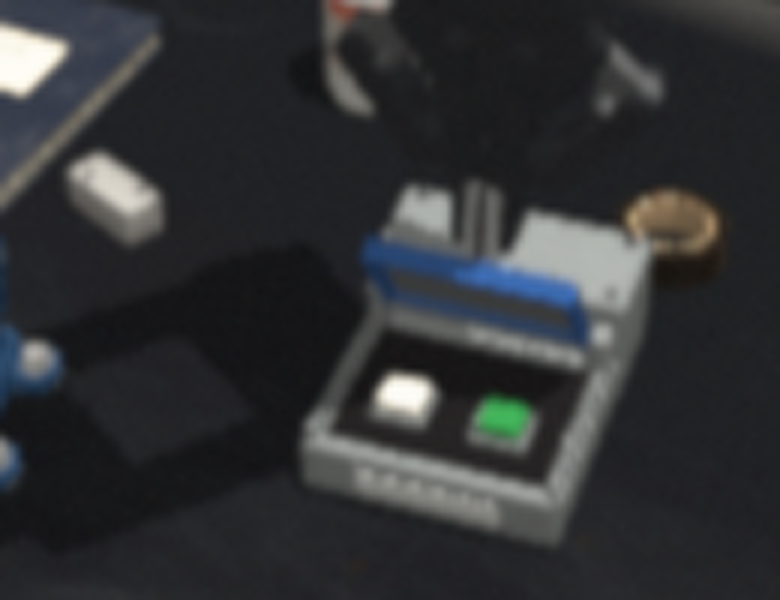

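The fingertip is behind the flap and tipping it down as planned, so I continue the arc.

{"fn": "apply_moves", "kwargs": {
  "deltas": [
    [0.006, 0, 0.006, 0, -1],
    [0.006, 0, 0.006, 0, -1],
    [0.004, 0, 0.007, 0, -1],
    [0.004, 0, 0.007, 0, -1],
    [0.002, 0, 0.006, 0, -1],
    [0.002, 0, 0.005, 0, -1],
    [0, 0, 0, 0, -1],
    [0, 0, 0, 0, -1]
  ]
}}

```text
t: 20.5
tool_pos: [0.5269, -0.1409, 0.0293]
tool_rot: [0.407, -3.097, -0.014]
contact_force: [0.8, -0.3, 1.8]
opening: 0.0
```

```bash
python3 st.py 12
```

```text
20.5 [ 0.5269 -0.1409  0.0293] [ 0.8027 -0.3247  1.7803]
box -0.033147808390322366 -0.0007103104371171139
n 456
x -0.051 z 0.0495 n 90
x -0.046 z 0.0522 n 84
x -0.035 z 0.0516 n 71
x -0.025 z 0.0503 n 59
x -0.015 z 0.0494 n 56
x -0.006 z 0.0481 n 52
x 0.004 z 0.0468 n 43
```

View pics/s12.png

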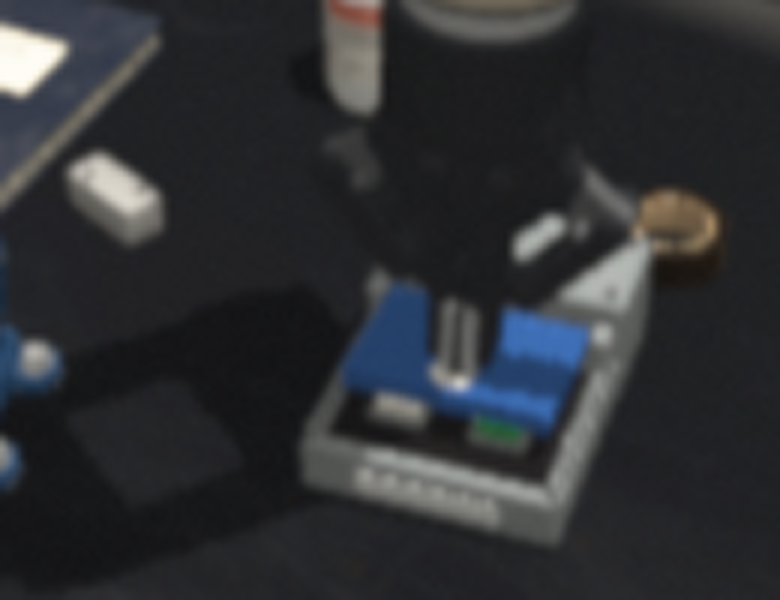

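{"fn": "apply_moves", "kwargs": {
  "deltas": [
    [0.004, 0, 0.003, 0, -1],
    [0, 0, 0.003, 0, -1],
    [0, 0, 0.003, 0, -1],
    [0, 0, 0.003, 0, -1],
    [0, 0, 0.002, 0, -1],
    [0, 0, 0.002, 0, -1],
    [0, 0, 0.0025, 0, -1],
    [0, 0, 0.0025, 0, -1]
  ]
}}

```text
t: 21.6
tool_pos: [0.523, -0.1423, 0.0187]
tool_rot: [0.409, -3.091, -0.017]
contact_force: [-8.3, 2.8, 19.0]
opening: -0.0
```

```bash
python3 st.py 13
```

```text
21.6 [ 0.523  -0.1423  0.0187] [-8.3069  2.7574 18.9562]
box -0.03722015031925144 -0.0010765602793091282
n 498
x -0.051 z 0.0361 n 73
x -0.046 z 0.0395 n 113
x -0.036 z 0.0408 n 84
x -0.025 z 0.0422 n 77
x -0.014 z 0.0434 n 72
x -0.005 z 0.0448 n 57
x 0.003 z 0.0456 n 21
```

At the stop with 19 N. Lifting off now.

{"fn": "apply_moves", "kwargs": {
  "deltas": [
    [0, 0, -0.01, 0, -1],
    [0, 0, -0.02, 0, -1],
    [0, 0, -0.03, 0, -1],
    [0, 0, -0.03, 0, -1],
    [0, 0, -0.03, 0, -1],
    [0, 0, 0, 0, -1],
    [0, 0, 0, 0, -1],
    [0, 0, 0, 0, -1]
  ]
}}

```text
t: 22.7
tool_pos: [0.5217, -0.1411, 0.1348]
tool_rot: [0.408, -3.08, -0.028]
contact_force: [-0.1, -0.4, -0.2]
opening: 0.0001
```

```bash
python3 st.py 14
```

```text
22.7 [ 0.5217 -0.1411  0.1348] [-0.1317 -0.3844 -0.1888]
box -0.03815894284639675 0.0004398428816738807
n 602
x -0.051 z 0.0437 n 91
x -0.046 z 0.0478 n 85
x -0.035 z 0.0477 n 75
x -0.025 z 0.0477 n 90
x -0.015 z 0.0473 n 92
x -0.005 z 0.0469 n 91
x 0.004 z 0.0462 n 74
```

View pics/s14.png

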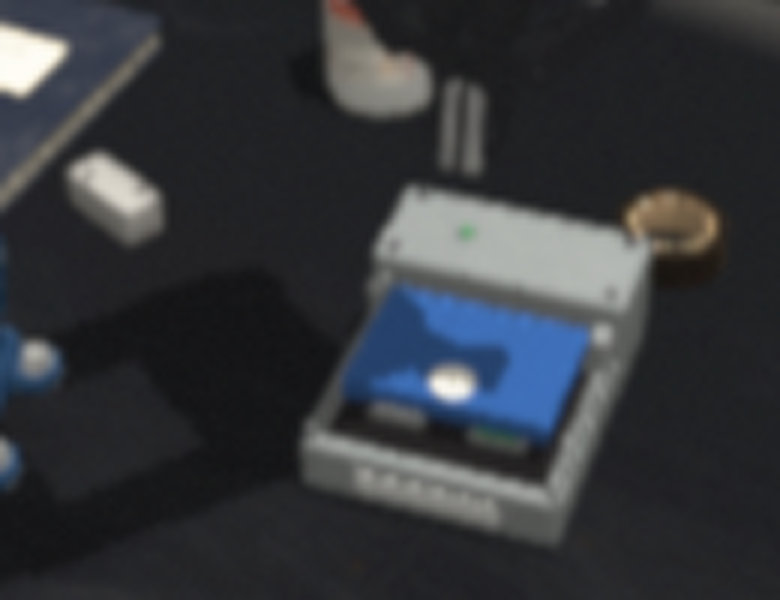

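The flap is shut and its height profile matches the start. One idle second to confirm it stays, then I hand in.

{"fn": "apply_moves", "kwargs": {
  "deltas": [
    [0, 0, -0.01, 0, -1],
    [0, 0, 0, 0, -1],
    [0, 0, 0, 0, -1],
    [0, 0, 0, 0, -1],
    [0, 0, 0, 0, -1],
    [0, 0, 0, 0, -1],
    [0, 0, 0, 0, -1],
    [0, 0, 0, 0, -1]
  ]
}}

```text
t: 23.8
tool_pos: [0.5215, -0.141, 0.1441]
tool_rot: [0.407, -3.078, -0.03]
contact_force: [-0.4, -0.2, -0.6]
opening: -0.0001
```

```bash
python3 st.py 15 && python3 -c "
from h import *
print(ctrl.finish_job())"
```

```text
23.8 [ 0.5215 -0.141   0.1441] [-0.3924 -0.2129 -0.6057]
box -0.03840224232391032 0.0006215367788053366
n 607
x -0.051 z 0.0435 n 93
x -0.046 z 0.0481 n 83
x -0.034 z 0.0475 n 76
x -0.025 z 0.0475 n 90
x -0.015 z 0.0471 n 93
x -0.005 z 0.0470 n 91
x 0.004 z 0.0463 n 77
the job is handed in; nothing more can be done
None
```

The job is done and handed in at about 24 s of the 48 s allowed. It gave no verdict.

- **Flap opened:** I pressed the spot to its stop and let go, and the flap sprang open.
- **Green key pressed:** With the flap open, I pressed the green key down to its hard stop. The force rose to about 35 N there, and the key came back up when I lifted off.
- **Flap relatched:** I swung the flap down from behind and pressed it to the stop with about 19 N. After I let go, its height profile matched the starting one, and it was unchanged about 1 s later.
- **At hand-in:** The gripper was well clear of everything, with the force reading near zero.
- **Bystanders:** I never pressed the white key. I kept clear of the blocks and the tape, but did not re-measure their positions at the end.

**Disagreement:** The shut fingertips ended about 25–28 mm short of the reported TCP. Both cameras and the contact heights showed this. I allowed for it by descending on force and camera readings instead of the reported height.

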